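Stack the watchtower and start the cure

ROBOT

A 6-joint arm with a two-finger parallel gripper is mounted at the origin on the work surface. World frame = base frame: x ahead of the robot, y to its left, z up, the work surface at z = 0. Lengths are in m, angles in rad, forces in N, time in s.
With the tool pointing down it reaches from about 0.35 to 0.85 m from the base axis. Payload 8.1 kg.
Tool frame: the origin (TCP) lies at the very end of the fingers, on their centre line; the grasp point (between the pads) lies 19 mm behind it (env.grip_point_offset is the distance from the TCP to the grasp point, in m); z points along the fingers, y is the line along which they close (so a half turn about z gives the same grasp; the last joint's range is limited). The gripper opens to 85 mm and grips with 20 to 120 N. Pads are 22 mm wide; open, the fingers measure 114 mm over their backs; the gripper's body (76 mm by 85 mm) begins 54 mm behind the grasp point. The pads swing forward as they close: fully open they stand 13 mm farther back than shut.
Start: joints at [-1.19, 0.13, 1.488, -0, 1.523, -0.085], TCP at [0.27, -0.536, 0.231] pointing down, gripper open.
Joint ranges: [-2.96, 2.96], [-0.89, 2.26], [0.02, 2.5], [-1.34, 4.48], [0, 2.73], [-2.66, 2.66]. Speed limits (rad/s): [2.39, 2.39, 2.79, 3.14, 3.14, 3.14].

INTERFACE

Orientations are given as a rotation vector (axis times angle).
In Python, from cell import env, hand, cams, workorder gives the robot as it stands. Calls block until the motion is done:
- env.move_to(position, orientation): joint-space move of the TCP to a pose.
- env.move_straight(position, frame=None, speed=0.15, stop_force=None): straight line of the TCP; frame=None keeps the orientation; speed is the mean speed in m/s. With stop_force (N) it stops when the force on the tool has changed by that much, and returns True; else False.
- env.goto_joints(angles): joint-space move.
- hand.move_gripper(opening): finger opening in m; the grip force is fixed at half the most; returns when the fingers have stopped.
- env.hold(seconds).
- env.ik(position, orientation): joint angles nearest the present ones, or None.
- env.sense(): the state.
- cams.grab_frame(name): name is "scene" or "top" or "wrist"; returns (picture, depth): 400x640x3 uint8, blue, green, red; 400x640 float32, m along the optical axis (not along the pixel's ray), 0 where there is no reading.
- cams.camera_params(name): a dict with "fx", "fy", "cx", "cy" (pixels), "D" ([k1, k2, p1, p2, k3] as OpenCV has them; the pictures are not rectified), "xyz" and "rotation" of the camera in the world. Camera axes: x right, y down, z forward; pixel columns grow to the right and rows downward; lengths in m; the calibration is good to about 2 mm. A picture is of the moment at which its call begins: read the wrist's pose just before it. camera_params takes no time and is no camera call; for the wrist camera it gives the pose at the moment of the call.
A pose or a line that the arm cannot do raises env.MotionError and nothing moves.
- workorder.hand_in(): hands the job in; it is judged then, once.
The state is a dict: "t": time; "joint_positions": joint angles; "joint_velocities": joint speeds; "joint_torque": joint torques, N m; "ee_pos": TCP position; "tool_rot": TCP orientation; "contact_force": force on the tool from outside, world axes, zero at the start; "torque": the same for the moment, N m; "grip_width": finger opening in m; "grip_force": force on a finger pad.
Only numpy, scipy, OpenCV 4.12 (cv2) and the standard library are available. Lean on these libraries where they do the work, as an engineer would, in place of code of your own. Each camera call takes 0.05 s, during which the arm holds its last target. There are 200 camera calls.

TASK

Build the printed watchtower on the curing station's turntable: first the charcoal ground storey in the middle of the turntable, then the brick-red middle storey, then the ivory top storey, and last the green miniature standing upright on top, each centred on what it stands on, set down gently and let go before the next. With the tower complete, press the orange button fully down to start the cure and let it come back up. Leave the blue miniature and the brush holder where they stand.

Things in the scene. Friction and masses are not known exactly. Their poses are not given: they have to be found in the camera images.
- station: Fixed white round curing station, 176 mm across, 40 mm high, hood off; origin at the centre of its underside, z up. On it, concentric, a steel turntable disc 128 mm across, its top 48 mm above the desk (it does not turn here). A grey console 28 mm high, 70 mm wide juts out along the station's own -x (roughly towards the robot) to 148 mm from the centre.
- turntable (a point): The centre of the turntable's top face, 48 mm above the desk.
- ground_storey: Ground storey of a printed watchtower: charcoal-black round drum, 64 mm across, 30 mm high, flat top and bottom, about 90 g. Loose. Origin at the centre of its underside, z up.
- middle_storey: Middle storey of the watchtower: brick-red round drum, 52 mm across, 30 mm high, flat top and bottom, about 60 g. Loose. Origin at the centre of its underside, z up.
- top_storey: Top storey of the watchtower: ivory round drum, 42 mm across, 30 mm high, flat top and bottom, about 40 g. Loose. Origin at the centre of its underside, z up.
- green_figure: Green resin miniature with a pointed helmet, 53 mm high: a round foot 25 mm across and 5 mm thick, on it an upright round body 18 mm across from 5 to 38 mm height (grip it there), then the head. About 18 g. Loose. Origin at the centre of its underside, z up.
- blue_figure: Blue resin miniature with a brimmed hat, same foot and body as the green one, 52 mm high. A bystander, to be left alone. Loose. Origin at the centre of its underside, z up.
- brush_holder: Grey hard silicone brush holder, a square block 56 x 56 x 30 mm with dark slots in its top (32.5 mm high over all). A bystander, to be left alone. Loose. Origin at the centre of its underside, z up.
- start_top (a point): The centre of the orange push button's top face, on the console (moves down with the button).
- start (a joint): Travel of the round orange push button, 28 mm across, on the console, its axis 118 mm from the station's centre along the station's own -x. 0 = up, 0.006 m = fully down (pressed vertically, about 4 N, springs back). When up its top lies 50 mm above the desk, 10 mm above its round black housing (44 mm across).

How it is judged:
By the outcome, as a careful person would: the job done as asked, in the order asked, and still so for the second after the job is handed in, with the robot touching nothing.
It also fails if it takes over 128 s, if anything falls off the work surface, if the arm or the gripper's body presses on something with over 40 N, if the wrist force passes 120 N, or if a joint passes its speed limit or range.

## Working session

There is one attempt and no reset: what is moved stays moved. The work goes in short steps, each a Python script; the robot and the scene stay as the last script left them, time stands still between calls to the robot, and variables do not carry over. Pictures are saved under pics/ and viewed, at most 14 in all, crops included, and the job is handed in when it is done.

```bash
mkdir -p pics; ls; python3 - <<'E'
from cell import env,hand,cams,workorder
import cv2,numpy as np
for n in ("top","scene"):
    p,d=cams.grab_frame(n); cv2.imwrite(f"pics/{n}0.png",p); np.save(f"{n}0.npy",d)
    c=cams.camera_params(n); print(n,{k:np.round(v,4).tolist() for k,v in c.items()})
s=env.sense(); print(s['t'],s['ee_pos'],s['tool_rot'],s['grip_width'],s['contact_force'])
E
```

```text
pics
top {'fx': 494.2294, 'fy': 494.2294, 'cx': 321.3298, 'cy': 193.6926, 'D': [-0.079, 0.0, 0.0, 0.0, 0.0], 'xyz': [0.4508, 0.02, 1.1374], 'rotation': [-2.1784, 2.1908, -0.099]}
scene {'fx': 402.1715, 'fy': 402.1715, 'cx': 322.0082, 'cy': 200.3312, 'D': [0.0182, 0.0, 0.0, 0.0, 0.0], 'xyz': [0.9912, 0.224, 0.8977], 'rotation': [-1.5108, -2.3187, 0.6838]}
0.1 [ 0.2693     -0.53562499  0.23037866] [-3.05520595e+00 -7.24665463e-01  3.89323309e-04] 0.08553936596257293 [ 0.72817955 -0.1997433  -0.07848971]
```

View pics/top0.png

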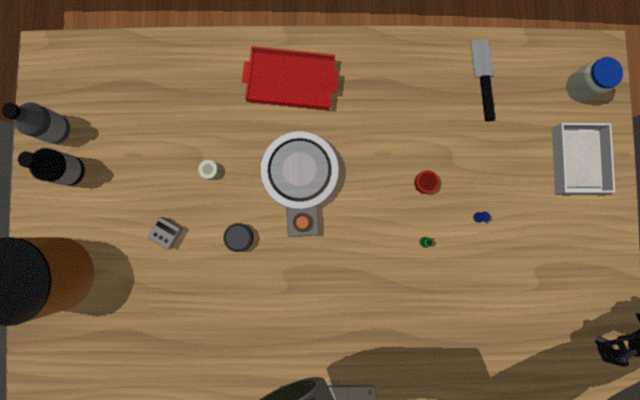

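View pics/scene0.png

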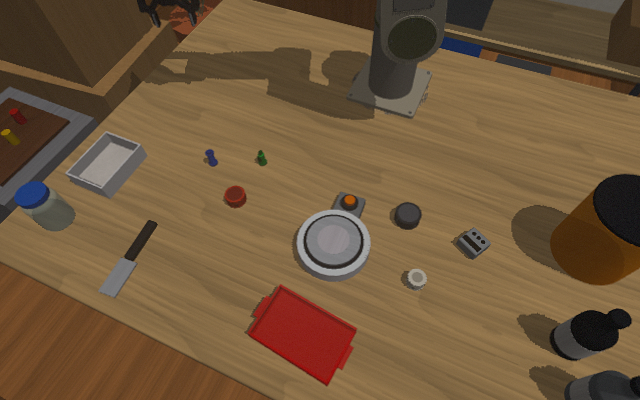

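The top view shows charcoal at (238,237), ivory (208,169), red (427,182), green (426,242), blue (482,217), holder (165,233), the turntable (300,170) and the button (302,223). The scene view agrees, and both figures are standing.

```bash
cat > h.py <<'E'
from cell import env,hand,cams,workorder
import cv2,numpy as np
from scipy.spatial.transform import Rotation as R
def cloud(n,tag=None):
    c=cams.camera_params(n); p,d=cams.grab_frame(n)
    if tag: cv2.imwrite(f"pics/{tag}.png",p)
    return p,to_world(c,d)
def to_world(c,d):
    K=np.array([[c['fx'],0,c['cx']],[0,c['fy'],c['cy']],[0,0,1]])
    u,v=np.meshgrid(np.arange(d.shape[1]),np.arange(d.shape[0]))
    q=cv2.undistortPoints(np.stack([u,v],-1).reshape(-1,1,2).astype(float),K,np.array(c['D']))[:,0]
    P=np.c_[q,np.ones(len(q))]*d.reshape(-1,1)
    W=R.from_rotvec(c['rotation']).apply(P)+c['xyz']
    W[d.ravel()<=0]=np.nan
    return W.reshape(*d.shape,3)
def top_circle(W,xy,r,zlo,zhi):
    """centre (enclosing circle and centroid) of points in height band near xy"""
    m=(np.hypot(W[...,0]-xy[0],W[...,1]-xy[1])<r)&(W[...,2]>zlo)&(W[...,2]<zhi)
    q=W[m]
    (x,y),rad=cv2.minEnclosingCircle(q[:,:2].astype(np.float32))
    return np.array([x,y]),rad,q.mean(0),len(q)
def down(yaw):  # tool z down, tool y horizontal at angle yaw from world y
    return (R.from_euler('z',yaw)*R.from_rotvec([np.pi,0,0])).as_rotvec()
E
python3 - <<'E'
from h import *
np.set_printoptions(precision=4,suppress=True)
W=to_world(cams.camera_params("top"),np.load("top0.npy"))
for n,u,v,r,a,b in [("ground",238,237,.06,.02,.04),("mid",427,182,.05,.02,.04),("top",208,169,.05,.02,.04),("green",426,242,.04,.01,.06),("blue",482,217,.04,.01,.06),("holder",165,233,.05,.02,.04),("station",300,170,.12,.03,.06),("disc",300,170,.075,.044,.06),("button",302,223,.025,.046,.06)]:
    xy=W[v,u,:2]; print(n,W[v,u],*top_circle(W,xy,r,a,b))
c=cams.camera_params("wrist"); s=env.sense()
T=R.from_rotvec(s['tool_rot']).inv()
print("wrist in tool",T.apply(c['xyz']-s['ee_pos']),(T*R.from_rotvec(c['rotation'])).as_matrix(),c['fx'],c['D'])
print(env.grip_point_offset)
E
```

```text
ground [0.4446 0.1956 0.0321] [0.4444 0.1979] 0.0327119342982769 [0.4444 0.1973 0.031 ] 675
mid [ 0.5658 -0.2301  0.0315] [ 0.5685 -0.2312] 0.026667943224310875 [ 0.5681 -0.2307  0.0312] 418
top [0.5979 0.2649 0.0312] [0.5991 0.2674] 0.02180773764848709 [0.5986 0.2665 0.0309] 293
green [ 0.4309 -0.2215  0.0467] [ 0.4326 -0.2327] 0.015415416099131107 [ 0.4319 -0.2245  0.0376] 79
blue [ 0.4852 -0.3486  0.0478] [ 0.4871 -0.3539] 0.012486698105931282 [ 0.487  -0.3524  0.0429] 117
holder [0.4539 0.3595 0.0341] [0.4544 0.3641] 0.03758317232131958 [0.4546 0.3626 0.0309] 639
station [0.5923 0.0564 0.0472] [0.5776 0.0573] 0.10534262657165527 [0.5878 0.0576 0.0453] 5072
disc [0.5923 0.0564 0.0472] [0.5925 0.0564] 0.07482291013002396 [0.5945 0.0581 0.0491] 2692
button [0.4747 0.0522 0.0502] [0.4796 0.0485] 0.017522772774100304 [0.4774 0.0517 0.0505] 123
wrist in tool [ 0.0772 -0.0006 -0.1431] [[-0.0001 -0.9534 -0.3017]
 [ 1.      0.0002 -0.0009]
 [ 0.0009 -0.3017  0.9534]] 334.606537581683 [-0.0098  0.      0.      0.      0.    ]
0.0187
```

```bash
cat >> h.py <<'E'
def disc_fit(W,xy,r,zlo,zhi,rad):
    """robust fit of circle of known radius to outline of height-band blob"""
    from scipy.optimize import least_squares
    m=((np.hypot(W[...,0]-xy[0],W[...,1]-xy[1])<r)&(W[...,2]>zlo)&(W[...,2]<zhi)).astype(np.uint8)
    c=max(cv2.findContours(m,cv2.RETR_EXTERNAL,cv2.CHAIN_APPROX_NONE)[0],key=cv2.contourArea)[:,0]
    q=W[c[:,1],c[:,0],:2]
    s=least_squares(lambda p:np.hypot(*(q-p[:2]).T)-p[2],[*xy,rad],loss='soft_l1',f_scale=.001)
    return s.x,np.nanmedian(W[m>0][:,2])
E
python3 - <<'E'
from h import *
np.set_printoptions(precision=4,suppress=True)
for k,yaw in enumerate([0,np.pi]):
    env.move_to([.593,.057,.22],down(yaw)); env.hold(.2)
    p,W=cloud("wrist",f"w{k}"); np.save(f"w{k}.npy",W)
    print("disc",*disc_fit(W,(.593,.057),.08,.0445,.06,.064))
    print("station",*disc_fit(W,(.593,.057),.091,.034,.06,.088))
    print("but",*disc_fit(W,(.476,.051),.022,.046,.06,.014), env.sense()['t'])
E
```

```text
disc [0.5949 0.0599 0.0632] 0.048669427801078746
station [0.5948 0.0602 0.0863] 0.047770811421110004
but [0.4775 0.0535 0.0132] 0.050385126083377085 2.75
disc [0.5936 0.0608 0.0632] 0.04851729205916977
station [0.5937 0.0604 0.0863] 0.04759669245594483
but [0.4769 0.0545 0.0134] 0.05045362971200262 5.65
```

View pics/w1.png

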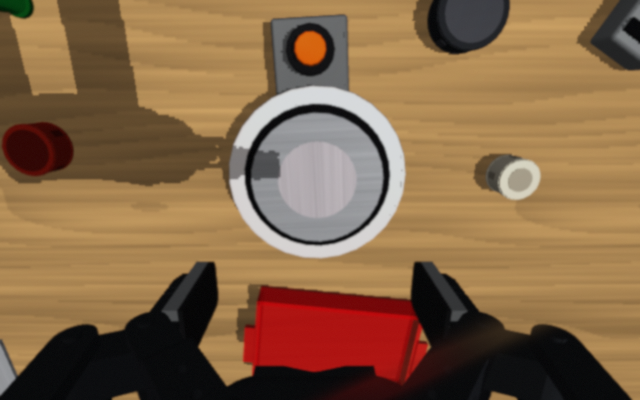

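The wrist view shows the disc at (317,180), the button at (310,48), charcoal at (468,15) and ivory at (515,177). The disc centre is (0.5943, 0.0603).

```bash
cat >> h.py <<'E'
TT=np.array([.5943,.0603])
def st(msg):
    s=env.sense(); print(msg,"t%.1f"%s['t'],np.round(s['ee_pos'],4),"w%.4f"%s['grip_width'],"F",np.round(s['contact_force'],1),"g%.1f"%s['grip_force']); return s
def look(xy,yaw,rad,ztop,tag,h=.2,off=True):
    env.move_to([*xy,h],down(yaw)); env.hold(.15)
    p,W=cloud("wrist",tag); f,z=disc_fit(W,xy,rad+.02,ztop-.006,ztop+.006,rad); print("look",np.round(f,4),round(float(z),4)); return f[:2],W,p
def pick_drum(xy,yaw,z,lift=.2):
    """centre by closing twice, a quarter turn apart"""
    env.move_to([*xy,.09],down(yaw)); env.move_straight([*xy,z],speed=.12)
    hand.move_gripper(.0); st("grip1"); hand.move_gripper(.085)
    env.move_to([*xy,z],down(yaw-np.pi/2)); hand.move_gripper(0.); st("grip2")
    env.move_straight([*xy,lift],speed=.2); return st("lifted")
def place(xy,yaw,zt,lift=.12):
    """zt: expected TCP height at contact"""
    env.move_to([*xy,zt+.05],down(yaw)); env.move_straight([*xy,zt+.006],speed=.1); env.hold(.2)
    hit=env.move_straight([*xy,zt-.004],speed=.012,stop_force=3); st(f"down {hit}")
    env.hold(.2); hand.move_gripper(.085); env.hold(.1)
    env.move_straight([*xy,zt+lift],speed=.15); st("released")
E
python3 - <<'E'
from h import *
xy,W,p=look((.4445,.200),np.pi/2,.032,.03,"g0")
pick_drum(xy,np.pi/2,.001)
p,W=cloud("wrist","g1"); 
E
```

```text
look [0.4439 0.2001 0.0319] 0.0306
grip1 t9.2 [0.445  0.2005 0.0024] w0.0626 F [-1.8 -0.7  6.8] g64.7
grip2 t11.3 [0.4444 0.2002 0.0014] w0.0624 F [-0.8 -1.1  3.9] g65.5
lifted t12.5 [0.443  0.1998 0.1983] w0.0622 F [-0.2  0.  -1. ] g65.5
```

View pics/g1.png

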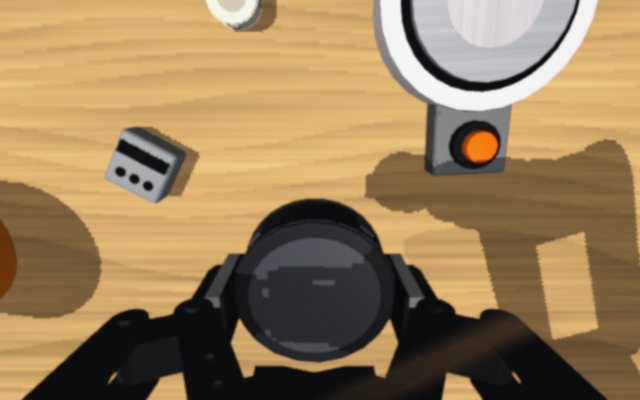

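The drum is held squarely between the pads, centred at about (315,290).

```bash
python3 - <<'E'
s=open('h.py').read()
s=s.replace("speed=.1); env.hold(.2)\n","speed=.1); env.hold(.2)\n    e=np.mean([env.sense()['ee_pos'][:2] for _ in range(5)],0)-xy; print('err',np.round(e,4)); c=np.array(xy)-e\n    env.move_straight([*c,zt+.006],speed=.02); env.hold(.2); st('hover')\n").replace("[*xy,zt-.004]","[*c,zt-.004]")
open('h.py','w').write(s)
E
python3 - <<'E'
from h import *
place(TT,0,.0495)
xy,W,p=look(TT,0,.032,.078,"p0",h=.24)
E
```

```text
err [ 0.0008 -0.    ]
hover t14.7 [0.5935 0.0603 0.0555] w0.0624 F [ 0.2 -0.4 -1.5] g65.5
down True t15.2 [0.5936 0.0603 0.0494] w0.0624 F [0.  0.6 4.9] g65.9
released t16.9 [0.5936 0.0602 0.1682] w0.0849 F [0.7 0.1 0. ] g0.0
look [0.5947 0.0606 0.0319] 0.0788
```

```bash
sed -i "s/; c=np.array(xy)-e$/; c=xy/; s/^    env.move_straight(\[\*c,zt+.006\].*$//" h.py; python3 - <<'E'
from h import *
T=np.array([.5938,.0603])
xy,W,p=look((.5685,-.228),np.pi/2,.026,.03,"m0")
pick_drum(xy,np.pi/2,.002)
place(T,0,.0805)
look(T,0,.026,.108,"p1",h=.26)
E
```

```text
look [ 0.568  -0.2292  0.026 ] 0.0306
grip1 t21.2 [ 0.569  -0.2297  0.0034] w0.0502 F [-0.1  0.9  6.6] g62.7
grip2 t23.5 [ 0.5684 -0.2294  0.0024] w0.0502 F [-0.1  0.3  3.3] g62.6
lifted t24.6 [ 0.5671 -0.2287  0.1981] w0.0505 F [ 0.4  1.3 -1.4] g62.4
err [0.0007 0.    ]
down True t27.1 [0.5938 0.0603 0.0804] w0.0508 F [-0.7 -0.2  5. ] g63.0
released t28.9 [0.5931 0.0603 0.1992] w0.0847 F [ 0.7  0.2 -0.4] g0.0
look [0.5948 0.0606 0.026 ] 0.1087
```

View pics/p1.png

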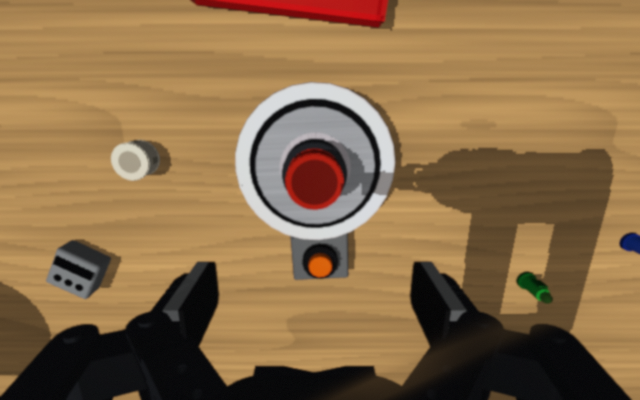

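Red sits concentrically on charcoal at (315,178), and green (534,287) is standing. Ivory next.

```bash
python3 - <<'E'
from h import *
T=np.array([.5938,.0603])
xy,W,p=look((.5988,.270),np.pi/2,.021,.03,"i0")
pick_drum(xy,np.pi/2,.004,lift=.25)
place(T,0,.1125)
look(T,0,.021,.138,"p2",h=.29)
# green: view from two opposite yaws
for k,yaw in enumerate([0,np.pi]):
    env.move_to([.432,-.222,.18],down(yaw)); env.hold(.15)
    p,W=cloud("wrist",f"gr{k}"); np.save(f"gr{k}.npy",W)
    hsv=cv2.cvtColor(p,cv2.COLOR_BGR2HSV)
    m=(hsv[...,0]>40)&(hsv[...,0]<85)&(hsv[...,1]>90)&(np.hypot(W[...,0]-.432,W[...,1]+.222)<.05)
    for a,b in [(.003,.007),(.01,.036),(.04,.047),(.047,.06)]:
        q=W[m&(W[...,2]>a)&(W[...,2]<b)]
        if len(q)>3: print(a,b,len(q),q.mean(0).round(4),q.min(0).round(4),q.max(0).round(4))
st("end")
E
```

```text
look [0.5983 0.2692 0.0209] 0.0305
grip1 t32.6 [0.5991 0.2695 0.0051] w0.0404 F [ 0.2 -1.1  5.3] g61.0
grip2 t35.0 [0.5987 0.2694 0.0044] w0.0407 F [0.2 0.2 2.7] g60.7
lifted t36.4 [0.5976 0.2689 0.2481] w0.0402 F [-0.1  0.5 -1.1] g60.6
err [0.0007 0.0001]
down True t38.6 [0.5938 0.0603 0.1123] w0.0403 F [-1.5  0.4  4. ] g61.1
released t40.4 [0.5932 0.0603 0.2312] w0.0850 F [ 1.3 -0.6 -1.2] g0.0
look [0.5946 0.0606 0.0211] 0.1386
0.003 0.007 121 [ 0.4355 -0.2249  0.0054] [ 0.4233 -0.2374  0.0039] [ 0.4418 -0.2148  0.0068]
0.01 0.036 131 [ 0.4393 -0.2262  0.0285] [ 0.432  -0.2349  0.0107] [ 0.4423 -0.2178  0.036 ]
0.04 0.047 40 [ 0.4339 -0.2261  0.045 ] [ 0.4265 -0.2339  0.0402] [ 0.4373 -0.2207  0.047 ]
0.047 0.06 134 [ 0.4319 -0.2266  0.0499] [ 0.4264 -0.2319  0.0472] [ 0.4368 -0.2207  0.0544]
0.003 0.007 136 [ 0.425  -0.2268  0.0054] [ 0.4185 -0.2379  0.0034] [ 0.4365 -0.2145  0.007 ]
0.01 0.036 126 [ 0.4246 -0.2257  0.0245] [ 0.421  -0.2346  0.0103] [ 0.4406 -0.2175  0.036 ]
0.04 0.047 44 [ 0.4268 -0.2256  0.0449] [ 0.4236 -0.2326  0.0401] [ 0.4344 -0.2196  0.0469]
0.047 0.06 138 [ 0.4292 -0.2258  0.0498] [ 0.4241 -0.2316  0.047 ] [ 0.4353 -0.2205  0.054 ]
end t45.3 [ 0.432 -0.222  0.18 ] w0.0853 F [0.2 0.9 0.1] g0.0
```

View pics/gr1.png

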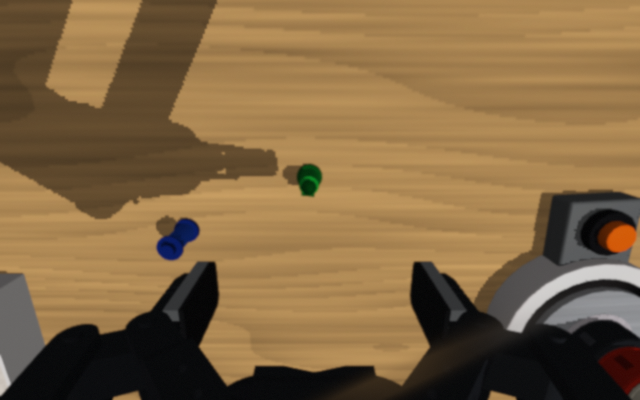

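Green is at (310,180), upright and clear of blue (178,240). Both views put its centre at (0.4304, -0.2261).

```bash
python3 - <<'E'
from h import *
T=np.array([.5938,.0603]); g=[.4304,-.2261]; y=np.pi/2
hand.move_gripper(.05)
env.move_to([*g,.09],down(y)); env.move_straight([*g,.008],speed=.1)
hand.move_gripper(0.); st("grip"); env.move_straight([*g,.28],speed=.2)
p,W=cloud("wrist","gh"); 
env.move_to([*T,.25],down(y))
place(T,y,.1467,lift=.13)
env.hold(.3); p,W=cloud("wrist","p3"); p,_=cloud("scene","s1"); cv2.imwrite("pics/s1c.png",cv2.resize(p[120:320,220:440],None,fx=3,fy=3)[:600])
st("end")
E
```

```text
grip t48.5 [ 0.4311 -0.2266  0.0089] w0.0162 F [-0.5 -0.1  5.7] g58.6
err [0.0006 0.    ]
down True t53.0 [0.5939 0.0603 0.1469] w0.0160 F [1.2 0.2 4.7] g58.8
released t55.0 [0.5932 0.0603 0.2753] w0.0851 F [-0.4  0.4  0.3] g0.0
end t55.4 [0.5937 0.0603 0.2763] w0.0849 F [-0.7 -0.3  0. ] g0.0
```

View pics/p3.png

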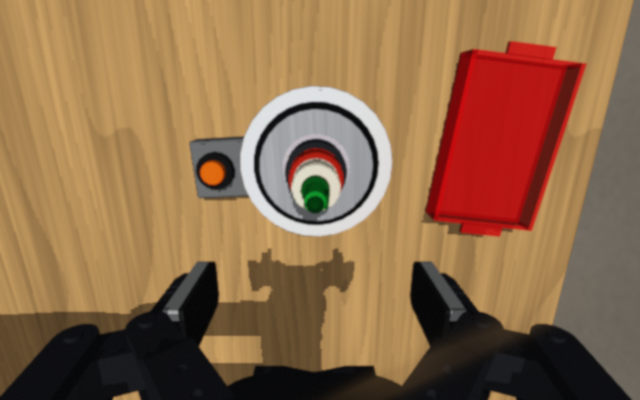

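View pics/s1c.png

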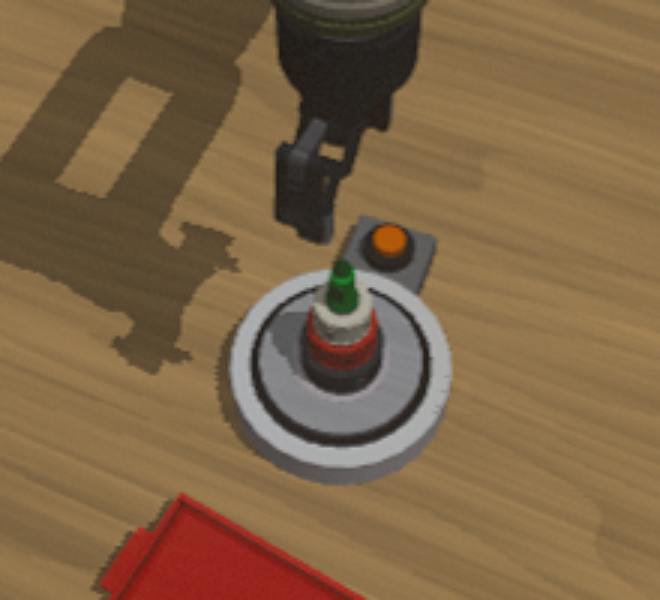

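The tower is complete, concentric and upright (green at (340,290) in the crop, (315,195) in the wrist view). Next is the button.

```bash
python3 - <<'E'
from h import *
b=[.4772,.0540]; y=np.pi/2
env.move_straight([.5938,.0603,.30],speed=.15); env.move_straight([*b,.30],speed=.15)
hand.move_gripper(0.); env.move_straight([*b,.06],speed=.12); env.hold(.2); st("above")
hit=env.move_straight([*b,.040],speed=.01,stop_force=14); st(f"press {hit}"); env.hold(.4); st("held")
env.move_straight([*b,.06],speed=.02); env.hold(.2); st("up")
env.move_straight([*b,.30],speed=.15); env.hold(.3); 
p,W=cloud("wrist","p4"); print("button",*disc_fit(W,b,.022,.046,.06,.014)); p,_=cloud("scene","s2"); cv2.imwrite("pics/s2c.png",p)
st("end")
E
```

```text
above t59.7 [0.4775 0.054  0.0603] w0.0001 F [0.6 0.1 0.2] g0.0
press True t61.2 [0.4773 0.054  0.044 ] w0.0003 F [-2.3  0.1  7.3] g3.6
held t61.6 [0.4773 0.054  0.044 ] w-0.0005 F [-1.5 -0.3  8.7] g3.7
up t62.8 [0.4771 0.054  0.0599] w0.0002 F [-0.6 -0.   0.1] g0.0
button [0.47686627 0.05501543 0.01315052] 0.05018848440044166
end t64.9 [0.4772 0.054  0.2999] w0.0001 F [ 0.2  0.  -0.4] g0.0
```

View pics/s2c.png

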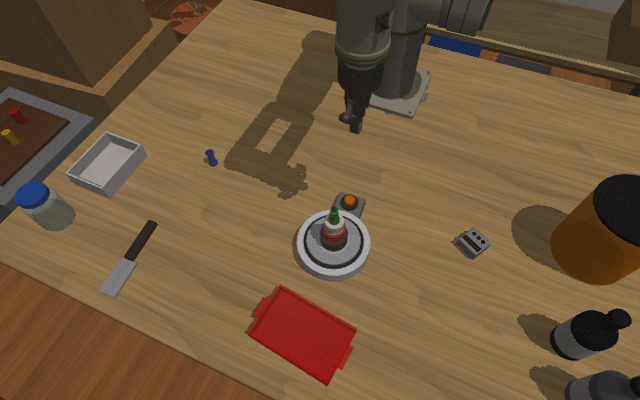

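The tower at (335,228) is standing and the button at (350,202) is back up. It bottomed out at 44 mm with about 8 N, and the blue miniature and brush holder haven't moved.

```bash
python3 -c "
from cell import workorder
print(workorder.hand_in())"
```

```text
the job is handed in; nothing more can be done
None
```

The watchtower is built on the turntable in the order asked, with the green miniature upright on top. I then pressed the orange button fully down, it came back up, and I handed the job in at about 65 s with the blue miniature and brush holder untouched.

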